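# Lay the screwdriver in the tool tray, then hold the gauge box open

### The arm

A 6-joint arm with a two-finger parallel gripper is mounted at the origin on a cart in front of the work surface, level with it; the furniture and walls round the work are solid. World frame = base frame: x ahead of the robot, y to its left, z up, the work surface at z = 0. Lengths are in mm, angles in rad, forces in N, time in s.
With the tool pointing down it reaches from about 325 to 775 mm from the base axis. Payload 9.3 kg.
Tool frame: the origin (TCP) lies between the finger pads; the fingertips stand 8 mm ahead of it and the grasp point (between the pads) lies 11 mm behind it; z points along the fingers, y is the direction in which the jaws open and shut (so a half turn about z gives the same grasp; the last joint's range is limited). The gripper opens to 85 mm and grips with 20 to 120 N. Pads are 22 mm wide; open, the fingers measure 114 mm over their backs; the gripper's body (76 mm by 85 mm) begins 54 mm behind the grasp point. The pads swing forward as they close: fully open they stand 13 mm farther back than shut.
Start: joints at [-1.367, 0.259, 0.021, 1.334, 0, 1.418], TCP at [192.096, -515.36, 212.279] pointing down, gripper open.
Joint ranges: [-3.04, 3.04], [-0.91, 1.82], [-1.04, 1.36], [-1.92, 1.95], [-1.52, 1.45], [-3.14, 3.14]. Speed limits (rad/s): [2.22, 2.22, 2.79, 3.14, 3.14, 3.14].

### API

Orientations are given as a rotation vector (axis times angle).
In Python, from cell import * gives the robot as it stands.
- The arm moves only by the shell command python3 -m handwheel 'ROWS' [FORCE]. ROWS is JSON, a list of rows, each an object of numbers: "x", "y", "z": the shift along the tool's x, y, z in units of 40 mm (1.0 is 40 mm); "wx", "wy", "wz": the turn, a rotation vector about the tool's x, y, z in units of 6 degrees (1.0 is 6 degrees); "gripper": the finger opening in mm, from 0 to 85.4. A call has 1 to 10 rows; each row is the pose to reach, as a shift and turn from the pose commanded when the call began, along the tool's axes at that moment; what a row does not reach only later rows make up. A row lasts 1/8 s, in which the tool goes at most 62.5 mm and 10.7 degrees, less where a joint would pass 70% of its speed; a pose out of reach is approached as far as the arm can. A call with a gripper value outside its range is refused whole. The fingers move at their own pace and stop on an object; FORCE is the grip in N (left out, the last holds). Time passes only in rows, so rows that repeat a pose let the fingers close. It gives the time, the measured TCP pose, the force and the opening at its end, in the units of the state.
- state(): the state, without advancing time (a new reading comes with each control period).
- read_camera(name): name is "scene" or "top"; returns the picture (384x512x3 uint8, red, green, blue); there is no depth.
- camera_model(name): a dict with "K" (3x3 intrinsics, pixels), "k1" (the pictures are not rectified: a ray, as slopes to the right and down, at radius r is drawn at 1 + k1 r^2 times it, then the intrinsics apply), "position" and "orientation" of the camera in the world. Camera axes: x right, y up, looking along -z (the intrinsics and any distortion apply to the point x, -y, -z); pixel columns grow to the right and rows downward; lengths in mm; the calibration is good to about 2 mm. A picture is of the moment at which its call begins. camera_model takes no time and is no camera call.
- sign_off(): hands the job in, once; it reports no verdict.
Trained networks look in the newest picture that a camera, given by its name, has taken for a name from the list of things; names that differ only in an ending like _2 or _b are one class to them, and where a whole thing is asked for, a point or a joint stands for the part that bears it (a point fixed in the world has none). Each returns a list of dicts, best first, with "conf" (0 to 1); they miss things now and then, are a little off and sometimes report something else, mostly with a low value. They report only what shows in the picture. A call takes as long as a camera call. They do not tell look-alikes from the thing itself.
- find_in(thing, camera): "pixel" ([row, column] in pixels, amid what is visible of it).
- pinpoint(thing, camera): "pixel" ([row, column] in pixels: a listed point, or the origin of a listed thing).
The state is a dict: "t": time; "joint_pos": joint angles; "joint_vel": joint speeds; "joint_torque": joint torques, N m; "tcp_pos": TCP position; "ee_rot": TCP orientation; "contact_force": force on the tool from outside, world axes, zero at the start; "moment": the same for the moment, N m; "gripper_width": opening from 0.0 (shut) to 1.0 (fully open).
Only numpy, scipy, OpenCV 4.12 (cv2) and the standard library are available. Lean on these libraries where they do the work, as an engineer would, in place of code of your own. Each camera call takes 0.05 s, during which the arm holds its last target.

### The job

I am about to adjust the plug gauges in the grey box. Gently lay the orange screwdriver that lies in front of you (not the one far left) flat in the empty lane of the green tray, straight along the lane and with its handle pointing the same way as the black screwdriver's, leaving the black screwdriver and the standing piston alone. Then lift the box's lid by its red bar to 60 degrees open and keep holding the bar there: the lid falls shut by itself, so finish while holding it.

Things in the scene. Friction and masses are not known exactly. Their poses are not given: they have to be found in the camera images.
- orange_screwdriver: loose screwdriver, orange handle, 190 mm long, about 90 g, lying on the table in front of the robot. Origin at mid-length on its underside (z = 0 as it lies); its y axis points to the handle end. Handle: y = 3 to 95 mm, 25 mm thick, axis 12 mm above the underside. Shank: y = 3 to -95 mm, 7 mm thick. It balances in the handle: grip at about y = 40 mm. Starts with the handle left and away
- orange_tip (a point): the blade tip of the orange screwdriver
- orange_handle_end (a point): the far end of the orange screwdriver's handle
- black_screwdriver: loose screwdriver with a black handle, 160 mm long, lying in the tray's lane farther from the robot, to be left there. Origin at the middle of its length on its underside; its own y axis points along it towards the handle
- tool_tray: low green tray fixed to the table, 165 (its x) by 236 mm (its y); 10 mm thick floor; 3 mm walls and a 3 mm divider along y at x = 0, their tops 19 to 22 mm above the table. Origin at the centre of its underside. Two lanes along y, each 78 by 230 mm: that at x = +40 mm (farther from the robot) holds the black screwdriver, handle to the tray's +y (left); that centred on x = -40 mm, y = 0 is empty
- plug_gauge_box: grey steel box fixed to the table, 142 mm (its x) by 225 mm (its y), 76 mm high with the lid shut. Origin at the centre of its underside; x points to its back, where the lid's hinge is.
- lid_hinge_line (a point): middle of the lid's hinge line: in the box's frame at x = 69, y = 0, z = 64 mm; the hinge runs along the box's y axis
- plug_gauge_box_lid (a joint): opening angle of the box's lid in rad: 0 shut, 1.047 = 60 degrees open, at most 1.83; opening raises the front edge and carries it backwards. Nothing holds the lid: let go below upright it falls shut. Lifting it at the bar takes only a few newtons
- lifting_bar: red U-shaped bar on the lid's front edge: round, 12 mm thick, parallel to the box's y axis, 76 mm straight between its arms. Lid shut: its centre line is 70 mm above the table, 185 mm in front of the hinge line and 45 mm in front of the box's foremost part (a latch tongue), so a finger fits between if the gripper is opened to no more than about 45 mm. Origin: that of the box while shut
- bar_mid (a point): middle of the red bar, on its centre line: the point to grip. It swings with the lid about the hinge line at 185 mm radius
- piston: white plastic piston, 65 mm across and 103 mm tall, standing loose on the table behind; leave it alone. Origin at the centre of its underside
Mind the look-alikes: they are no part of the job. Several things look just like the orange_screwdriver: the one meant starts farthest to the robot's left.

How it is judged:
By the outcome, as a careful person would: the job done as asked, in the order asked, and still so for the second after the job is handed in, while the arm keeps its last pose, push and grip.
It also fails if it takes over 58 s, if anything falls off the work surface, if the arm or the gripper's body presses on something with over 40 N, if the wrist force passes 120 N, or if a joint passes its speed limit or range.

## Working session

There is one attempt and no reset: what is moved stays moved. The work goes in short steps, Python scripts to look and compute and a shell command to move; the robot and the scene stay as the last step left them, time stands still between calls to the robot, and variables do not carry over. Pictures are saved under pics/ and viewed, and the job is handed in when it is done.

```bash
ls; mkdir -p pics
cat > h.py <<'E'
from cell import *
import numpy as np, cv2
from scipy.spatial.transform import Rotation as R
def snap(c,n):
    im=read_camera(c); cv2.imwrite(f'pics/{n}.png',cv2.cvtColor(im,cv2.COLOR_RGB2BGR)); return im
def cam(c):
    m=camera_model(c); o=np.array(m['orientation'],float)
    Rm=o if o.shape==(3,3) else (R.from_rotvec(o).as_matrix() if o.size==3 else R.from_quat(o).as_matrix())
    return np.array(m['K']),m['k1'],np.array(m['position'],float),Rm
def ray(c,px):
    K,k1,p,Rm=cam(c); r,q=px
    d=np.array([(q-K[0,2])/K[0,0],(r-K[1,2])/K[1,1]]); u=d.copy()
    for _ in range(30): u=d/(1+k1*(u@u))
    v=Rm@np.array([u[0],-u[1],-1.0]); return p,v/np.linalg.norm(v)
def onz(c,px,z):
    p,v=ray(c,px); return p+v*(z-p[2])/v[2]
def proj(c,P):
    K,k1,p,Rm=cam(c); q=Rm.T@(np.array(P,float)-p); u=np.array([q[0]/-q[2],-q[1]/-q[2]]); u=u*(1+k1*(u@u))
    return [u[1]*K[1,1]+K[1,2],u[0]*K[0,0]+K[0,2]]
E
python3 - <<'E'
from h import *
np.set_printoptions(precision=1,suppress=True)
for c in('scene','top'):
    print(camera_model(c)); snap(c,c+'0')
    for t in ['orange_screwdriver','orange_tip','orange_handle_end','black_screwdriver','tool_tray','plug_gauge_box','bar_mid','lid_hinge_line','piston']:
        for d in pinpoint(t,c): 
            z={'orange_tip':12,'orange_handle_end':12,'bar_mid':70,'lid_hinge_line':64,'black_screwdriver':10}.get(t,0)
            print(c,t,np.array(d['pixel']),round(d['conf'],2),onz(c,d['pixel'],z))
print(state())
E
```

```text
pics
{'K': array([[349.9,   0. , 256.6],
       [  0. , 349.9, 190.9],
       [  0. ,   0. ,   1. ]]), 'k1': -0.06353235234001604, 'position': array([-177.1,  685.9,  600. ]), 'orientation': array([ 0.5, -1.3, -2.1])}
scene orange_screwdriver [225.1 282.7] 0.53 [444.4 -46.8   0. ]
scene orange_tip [228.8 307.5] 0.5 [362.2 -68.7  12. ]
scene orange_handle_end [217.2 254. ] 0.83 [532.  -4.  12.]
scene black_screwdriver [185.1 290.7] 0.49 [ 604.3 -277.7   10. ]
scene tool_tray [190.6 298.4] 0.55 [ 564.5 -276.6    0. ]
scene plug_gauge_box [239.8 173.9] 0.92 [627.2 244.4   0. ]
scene plug_gauge_box [216.2 252.2] 0.42 [555.6 -18.5   0. ]
scene bar_mid [233.5 204.1] 0.66 [499.2 220.5  70. ]
scene bar_mid [218.2 251.5] 0.51 [463.3  73.2  70. ]
scene lid_hinge_line [216.9 154.6] 0.61 [688.4 264.3  64. ]
scene lid_hinge_line [226.1 282.7] 0.56 [374.5  35.4  64. ]
scene piston [205.5 235.8] 0.57 [651.2 -30.6   0. ]
{'K': array([[386.2,   0. , 255.5],
       [  0. , 386.2, 192.6],
       [  0. ,   0. ,   1. ]]), 'k1': -0.06542928151074447, 'position': array([ 441.4,  -30. , 1061.2]), 'orientati
[... 471 characters left out ...]
[189.7 346. ] 0.88 [ 573.4 -282.3    0. ]
top plug_gauge_box [169.3 160.1] 0.56 [624.1 236.5   0. ]
top bar_mid [207.8 155.6] 0.64 [511.2 226.5  70. ]
top lid_hinge_line [138.8 149.6] 0.76 [694.9 252.2  64. ]
top lid_hinge_line [176.7 344.6] 0.59 [ 599.7 -263.9   64. ]
top piston [157.7 256.7] 0.96 [660.2 -33.    0. ]
{'t': 1.0, 'joint_pos': array([-1.4,  0.3,  0. ,  1.3,  0. ,  1.4]), 'joint_vel': array([ 0.,  0., -0., -0., -0.,  0.]), 'joint_torque': array([ -0. , -55.5,  34.5,   0. ,  -0. ,  -0. ]), 'tcp_pos': array([ 192.1, -515.4,  212.3]), 'ee_rot': array([3.1, 0.6, 0. ]), 'contact_force': array([ 0.2,  0.2, -0.8]), 'moment': array([-0.,  0.,  0.]), 'gripper_width': 0.9983920603249165}
```

View pics/scene0.png

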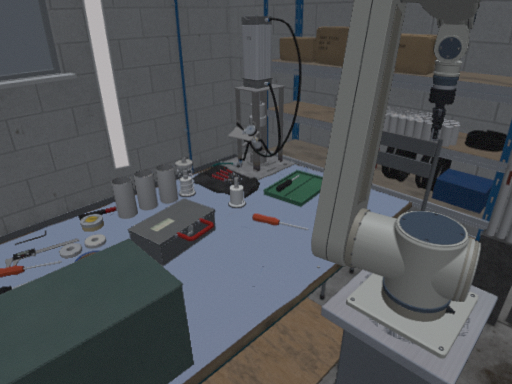

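View pics/top0.png

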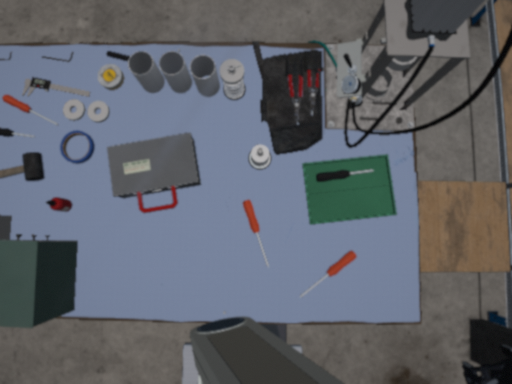

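The scene picture shows the orange screwdriver at about (222,280), the tray at (188,295), and the box with its red bar at (230,200). In the top picture, the target's handle is at (215,250) and its tip at (265,268). A look-alike lies at (270,330) with its handle to the right, and another is far left at (105,25). The tray spans (155–222, 303–395), and the box's red bar is at (208,157).

Run:
```python
from h import *
np.set_printoptions(precision=2,suppress=True)
im=cv2.cvtColor(cv2.imread('pics/top0.png'),cv2.COLOR_BGR2RGB); hsv=cv2.cvtColor(im,cv2.COLOR_RGB2HSV)
def comps(mask,z,lab,box):
    m=np.zeros_like(mask);r0,r1,c0,c1=box;m[r0:r1,c0:c1]=mask[r0:r1,c0:c1]
    n,l,s,_=cv2.connectedComponentsWithStats(m)
    i=1+np.argmax(s[1:,4]); ys,xs=np.nonzero(l==i)
    W=np.array([onz('top',(a,b),z)[:2] for a,b in zip(ys,xs)]).astype(np.float32)
    r=cv2.minAreaRect(W); c=W.mean(0); u,sv,vt=np.linalg.svd(W-c,full_matrices=False)
    print(lab,len(W),'rect',r,cv2.boxPoints(r).round(0).tolist(),'mean',c,'ax',vt[0],np.degrees(np.arctan2(vt[0][1],vt[0][0])), 'ext',((W-c)@vt[0]).min(),((W-c)@vt[0]).max())
h,s,v=[hsv[...,i] for i in range(3)]
red=(((h<12)|(h>172))&(s>150)&(v>90)).astype(np.uint8)
comps(red,12,'handle',(190,245,235,270))
comps(red,70,'bar',(180,215,130,185))
green=((h>55)&(h<90)&(s>90)).astype(np.uint8)
comps(green,15,'tray',(145,230,295,400))
a,b,c0,c1=190,275,235,280
cv2.imwrite('pics/c1.png',cv2.resize(cv2.imread('pics/top0.png')[190:275,225:285],None,fx=7,fy=7,interpolation=cv2.INTER_CUBIC))
cv2.imwrite('pics/c2.png',cv2.resize(cv2.imread('pics/top0.png')[125:225,100:205],None,fx=6,fy=6,interpolation=cv2.INTER_CUBIC)[:600])
cv2.imwrite('pics/c3.png',cv2.resize(cv2.imread('pics/top0.png')[145:230,295:400],None,fx=7,fy=7,interpolation=cv2.INTER_CUBIC)[:600])
```

```text
handle 191 rect ((497.1204833984375, -19.300031661987305), (85.05918884277344, 17.228126525878906), 19.27224349975586) [[454.0, -25.0], [460.0, -41.0], [540.0, -13.0], [534.0, 3.0]] mean [497.93 -18.95] ax [-0.95 -0.32] -161.15756 ext -41.651493 43.42508
bar 161 rect ((531.5844116210938, 222.86224365234375), (50.57111358642578, 96.46480560302734), 12.764518737792969) [[496.0, 264.0], [518.0, 170.0], [567.0, 181.0], [546.0, 275.0]] mean [522.86 218.7 ] ax [ 0.26 -0.97] -75.027985 ext -50.118393 47.266296Traceback (most recent call last):
  File "<stdin>", line 16, in <module>
  File "<stdin>", line 8, in comps
  File "h.py", line 16, in onz
    p,v=ray(c,px); return p+v*(z-p[2])/v[2]
        ~~~^^^^^^
  File "h.py", line 11, in ray
    K,k1,p,Rm=cam(c); r,q=px
              ~~~^^^
  File "h.py", line 7, in cam
    m=camera_model(c); o=np.array(m['orientation'],float)
ValueError: time passes only in moves, steps and waits
```

Too many camera_model calls, so I'll cache the result.

```bash
sed -i 's/^def cam(c):/import functools\n@functools.lru_cache(None)\ndef cam(c):/' h.py
python3 - <<'E'
from h import *
np.set_printoptions(precision=2,suppress=True)
im=cv2.cvtColor(cv2.imread('pics/top0.png'),cv2.COLOR_BGR2RGB); hsv=cv2.cvtColor(im,cv2.COLOR_RGB2HSV)
def comps(mask,z,lab,box):
    m=np.zeros_like(mask);r0,r1,c0,c1=box;m[r0:r1,c0:c1]=mask[r0:r1,c0:c1]
    n,l,s,_=cv2.connectedComponentsWithStats(m)
    i=1+np.argmax(s[1:,4]); ys,xs=np.nonzero(l==i)
    W=np.array([onz('top',(a,b),z)[:2] for a,b in zip(ys,xs)]).astype(np.float32)
    r=cv2.minAreaRect(W)
    print(lab,len(W),'rect',r,cv2.boxPoints(r).round(0).tolist())
h,s,v=[hsv[...,i] for i in range(3)]
green=((h>55)&(h<90)&(s>90)).astype(np.uint8)
comps(green,20,'tray',(145,230,295,400))
b=cv2.imread('pics/top0.png')
def crop(n,r0,r1,c0,c1,f): cv2.imwrite(f'pics/{n}.png',cv2.resize(b[r0:r1,c0:c1],None,fx=f,fy=f,interpolation=cv2.INTER_CUBIC))
crop('c1',190,275,225,285,7);crop('c2',125,225,100,205,6);crop('c3',145,230,295,400,7)
print(camera_model('top')['position'], state()['ee_rot'],state()['tcp_pos'],state()['t'])
E
```

```text
tray 4756 rect ((574.2119750976562, -285.70684814453125), (164.5040740966797, 235.53504943847656), 7.011550426483154) [[478.0, -179.0], [507.0, -413.0], [670.0, -393.0], [641.0, -159.0]]
[ 441.4   -30.01 1061.19] [3.09 0.56 0.  ] [ 192.1  -515.36  212.3 ] 1.0
```

```bash
sleep 1
```

```text
(no output)
```

View pics/c1.png

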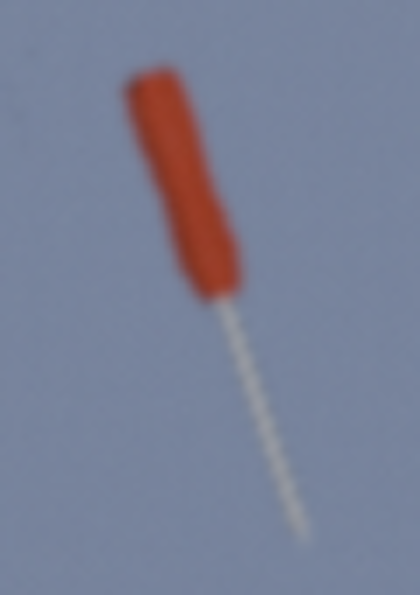

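View pics/c2.png

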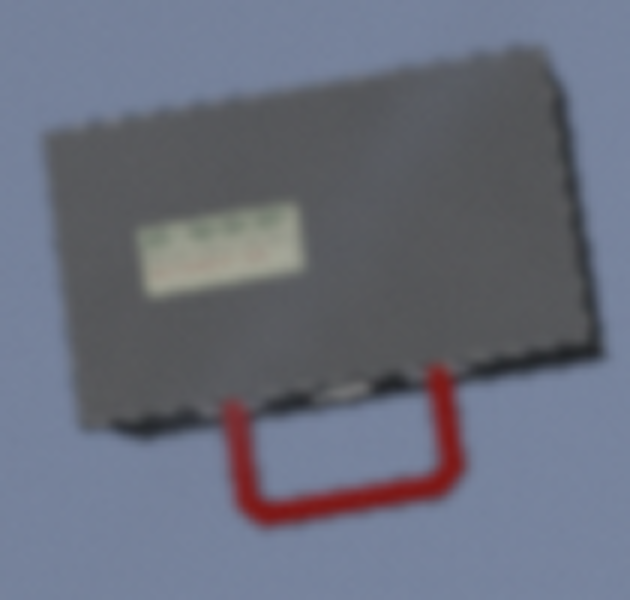

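View pics/c3.png

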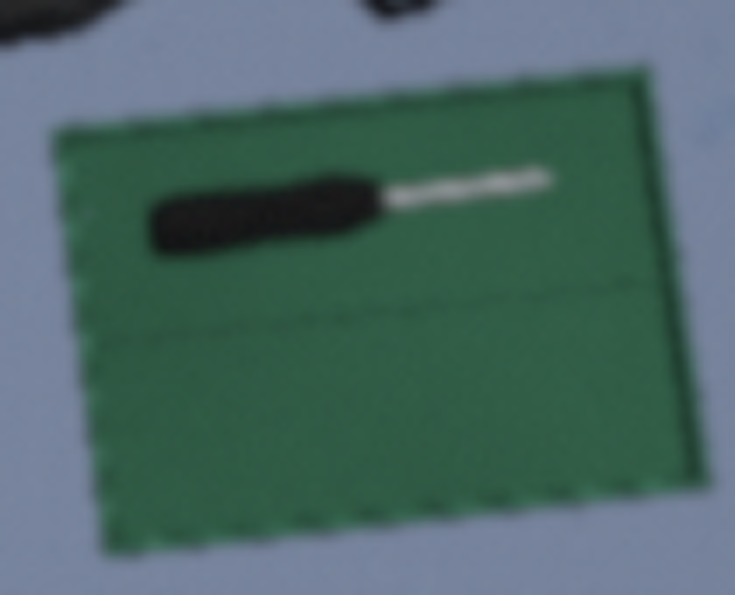

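The crops show the handle end at c1 (155,72), neck (215,298) and tip (303,540). The bar centreline runs from c2 (265,515) to (440,485). In c3 the tray is tilted about 7°, with the empty lane nearer the robot and the black handle pointing left.

```bash
cat >> h.py <<'E'
def shift(P,Rt):
    s=state(); R0=R.from_rotvec(s['ee_rot']); d=R0.inv().apply(np.array(P)-s['tcp_pos'])/40
    w=np.degrees((R0.inv()*Rt).as_rotvec())/6
    return 'xyz',d.round(3),'w',w.round(3)
def down(yaw): # tool x heading
    a=np.radians(yaw); return R.from_matrix(np.array([[np.cos(a),np.sin(a),0],[np.sin(a),-np.cos(a),0],[0,0,-1]]).T.T)
E
python3 - <<'E'
from h import *
np.set_printoptions(precision=3,suppress=True)
def c(n,x,y,z,r0,c0,f): 
    P=onz('top',(r0+(y+.5)/f-.5,c0+(x+.5)/f-.5),z); print(n,P); return P
he=c('hend',155,72,12,190,225,7);nk=c('neck',215,298,12,190,225,7);tp=c('tip',303,540,12,190,225,7)
d=he-tp; print(np.linalg.norm(d),np.degrees(np.arctan2(d[1],d[0])))
u=(he-tp)/np.linalg.norm(he-tp)
print('grip',(he+tp)/2+40*u)
a=c('barL',265,515,70,125,100,6);b=c('barR',440,485,70,125,100,6);print('mid',(a+b)/2,np.degrees(np.arctan2((a-b)[1],(a-b)[0])))
a=c('lidBL',42,130,76,125,100,6);b=c('lidBR',545,43,76,125,100,6);print('mid',(a+b)/2,np.degrees(np.arctan2((a-b)[1],(a-b)[0])))
g=c('lidFL',85,430,76,125,100,6)
s=state();print(R.from_rotvec(s['ee_rot']).as_matrix())
print(shift([487,-22,110],down(20.3)))
E
```

```text
hend [540.423  -7.167  12.   ]
neck [453.036 -31.664  12.   ]
tip [361.029 -66.557  12.   ]
188.96911253371604 18.31770976591399
grip [488.699 -24.29   12.   ]
barL [504.036 257.113  70.   ]
barR [518.037 181.768  70.   ]
mid [511.036 219.44   70.   ] 100.52680701489412
lidBL [670.963 362.242  76.   ]
lidBR [711.753 141.857  76.   ]
mid [691.358 252.05   76.   ] 100.4859014142138
lidFL [539.148 335.497  76.   ]
[[ 0.937  0.349  0.   ]
 [ 0.349 -0.937 -0.   ]
 [-0.     0.    -1.   ]]
('xyz', array([11.216, -8.982,  2.557]), 'w', array([0.   , 0.   , 0.024]))
```

```bash
python3 -m handwheel '[{"x":11.2,"y":-9.0,"z":2.5,"wz":0.2,"gripper":50},{"x":11.2,"y":-9.0,"z":2.5,"wz":0.2,"gripper":50},{"x":11.2,"y":-9.0,"z":2.5,"wz":0.2,"gripper":50},{"x":11.2,"y":-9.0,"z":2.5,"wz":0.2,"gripper":50},{"x":11.2,"y":-9.0,"z":2.5,"wz":0.2,"gripper":50},{"x":11.2,"y":-9.0,"z":2.5,"wz":0.2,"gripper":50},{"x":11.2,"y":-9.0,"z":2.5,"wz":0.2,"gripper":50},{"x":11.2,"y":-9.0,"z":2.5,"wz":0.2,"gripper":50},{"x":11.2,"y":-9.0,"z":2.5,"wz":0.2,"gripper":50},{"x":11.2,"y":-9.0,"z":2.5,"wz":0.2,"gripper":50}]'
python3 - <<'E'
from h import *
s=state();print(s['joint_pos'],s['gripper_width']); print(shift([488,-23.5,60],down(19)))
E
```

```text
[-1.36660180e+00  2.58562453e-01  2.14941396e-02  1.33368505e+00
  2.70862986e-06  1.41821370e+00] 0.9983920603249165
('xyz', array([11.226, -8.939,  3.807]), 'w', array([0.  , 0.  , 0.24]))invalid input
```

```bash
python3 -m handwheel '[{"x":1.2,"y":-0.9,"z":0.2,"wz":0.2,"gripper":50},{"x":2.4,"y":-1.8,"z":0.5,"wz":0.2,"gripper":50}]' 30; python3 -m handwheel --help | head -30
```

```text
invalid input
invalid input: not JSON, or not a number
```

```bash
python3 -m handwheel '[{"x":1.2,"y":-0.9,"z":0.2,"wx":0,"wy":0,"wz":0.2,"gripper":50},{"x":2.4,"y":-1.8,"z":0.5,"wx":0,"wy":0,"wz":0.2,"gripper":50}]' 30
```

```text
t: 1.25
tcp_pos: [257.3, -413.6, 191.9]
ee_rot: [3.098, 0.522, 0.0]
contact_force: [0.7, 0.5, 0.3]
gripper_width: 0.603
```

```bash
python3 -m handwheel '[{"x":8.8,"y":-7.1,"z":2,"wx":0,"wy":0,"wz":0,"gripper":50},{"x":8.8,"y":-7.1,"z":2,"wx":0,"wy":0,"wz":0,"gripper":50},{"x":8.8,"y":-7.1,"z":2,"wx":0,"wy":0,"wz":0,"gripper":50},{"x":8.8,"y":-7.1,"z":2,"wx":0,"wy":0,"wz":0,"gripper":50},{"x":8.8,"y":-7.1,"z":2,"wx":0,"wy":0,"wz":0,"gripper":50},{"x":8.8,"y":-7.1,"z":2,"wx":0,"wy":0,"wz":0,"gripper":50},{"x":8.8,"y":-7.1,"z":2,"wx":0,"wy":0,"wz":0,"gripper":50},{"x":8.8,"y":-7.1,"z":2,"wx":0,"wy":0,"wz":0,"gripper":50},{"x":8.8,"y":-7.1,"z":2,"wx":0,"wy":0,"wz":0,"gripper":50},{"x":8.8,"y":-7.1,"z":2,"wx":0,"wy":0,"wz":0,"gripper":50}]'
python3 - <<'E'
from h import *
s=state();print(s['joint_pos'],s['gripper_width']); print(shift([488,-23.5,9.5],down(19)))
E
```

```text
t: 2.5
tcp_pos: [495.3, -30.7, 112.4]
ee_rot: [3.097, 0.525, -0.0]
contact_force: [0.5, -0.7, -0.2]
gripper_width: 0.584
[-2.31024041e-01  2.20403947e-01 -2.93352229e-01  1.05715431e+00
 -2.47061170e-04  2.57486912e+00] 0.5840648299692757
('xyz', array([-0.113, -0.231,  2.572]), 'w', array([0.001, 0.002, 0.039]))
```

```bash
python3 -m handwheel '[{"x":-0.1,"y":-0.22,"z":1.0,"wx":0,"wy":0,"wz":0,"gripper":50},{"x":-0.1,"y":-0.22,"z":1.7,"wx":0,"wy":0,"wz":0,"gripper":50},{"x":-0.1,"y":-0.22,"z":2.2,"wx":0,"wy":0,"wz":0,"gripper":50},{"x":-0.1,"y":-0.22,"z":2.5,"wx":0,"wy":0,"wz":0,"gripper":50},{"x":-0.1,"y":-0.22,"z":2.55,"wx":0,"wy":0,"wz":0,"gripper":50},{"x":-0.1,"y":-0.22,"z":2.55,"wx":0,"wy":0,"wz":0,"gripper":50}]' 30
python3 - <<'E'
from h import *
snap('top','t1');snap('scene','s1')
t=cv2.imread('pics/t1.png')[170:280,200:320]; s=cv2.imread('pics/s1.png')[170:250,220:330]
cv2.imwrite('pics/v1.png',cv2.resize(t,None,fx=5,fy=5));cv2.imwrite('pics/v2.png',cv2.resize(s,None,fx=6,fy=6))
E
```

```text
t: 3.25
tcp_pos: [489.3, -23.7, 10.9]
ee_rot: [3.097, 0.524, 0.001]
contact_force: [0.9, -0.7, 1.1]
gripper_width: 0.586
```

```bash
sleep 0
```

```text
(no output)
```

View pics/v1.png

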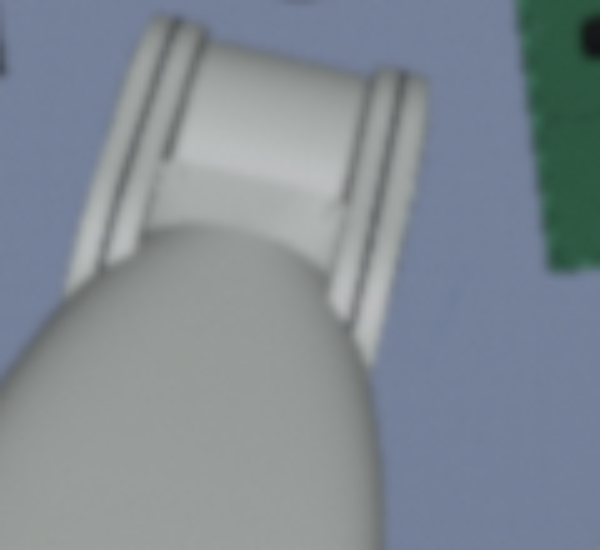

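View pics/v2.png

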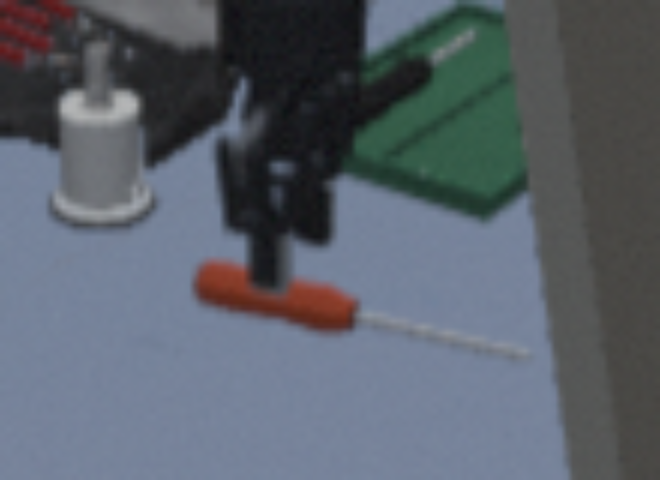

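The near finger is hard to make out in the scene view at about (268,270). I'll project the expected fingertip positions to check.

Run:
```python
from h import *
s=state();R0=R.from_rotvec(s['ee_rot'])
img=cv2.imread('pics/s1.png');f=10
im=cv2.resize(img[195:235,240:300],None,fx=f,fy=f,interpolation=cv2.INTER_CUBIC)
for l,col in (([0,25,8],(0,255,0)),([0,-25,8],(255,0,0)),([0,0,0],(255,255,255)),([0,25,-11],(0,255,255)),([0,-25,-11],(255,255,0))):
    p=proj('scene',s['tcp_pos']+R0.apply(l)); print(l,(s['tcp_pos']+R0.apply(l)).round(0),np.round(p,1))
    cv2.circle(im,(int((p[1]-240+.5)*f),int((p[0]-195+.5)*f)),5,col,-1)
cv2.imwrite('pics/v3.png',im)
```

```text
[0, 25, 8] [498. -47.   3.] [218.4 270.6]
[0, -25, 8] [481.   0.   3.] [225.7 264.3]
[0, 0, 0] [489. -23.  11.] [219.9 267.5]
[0, 25, -11] [498. -47.  22.] [213.4 270.6]
[0, -25, -11] [481.   0.  22.] [220.6 264.3]
```

View pics/v3.png

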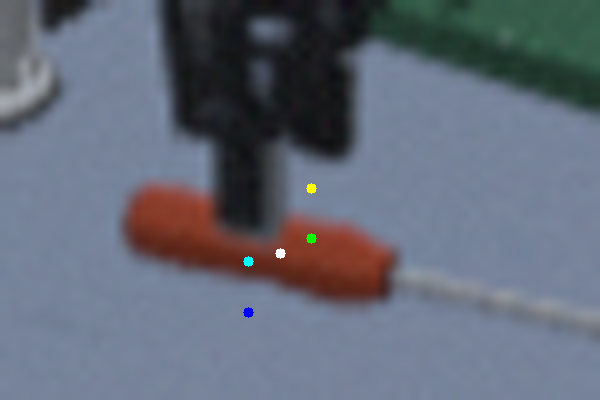

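Run:
```python
from h import *
snap('scene','s2'); s=state(); print(s['t'],s['tcp_pos'],s['gripper_width'])
img=cv2.imread('pics/s2.png')
cv2.imwrite('pics/v4.png',cv2.resize(img[165:240,230:300],None,fx=8,fy=8,interpolation=cv2.INTER_CUBIC))
print(np.abs(img.astype(int)-cv2.imread('pics/s1.png')).max())
```

```text
3.4 [489.42763973 -23.37200644  10.96287424] 0.5881801374608139
38
```

View pics/v4.png

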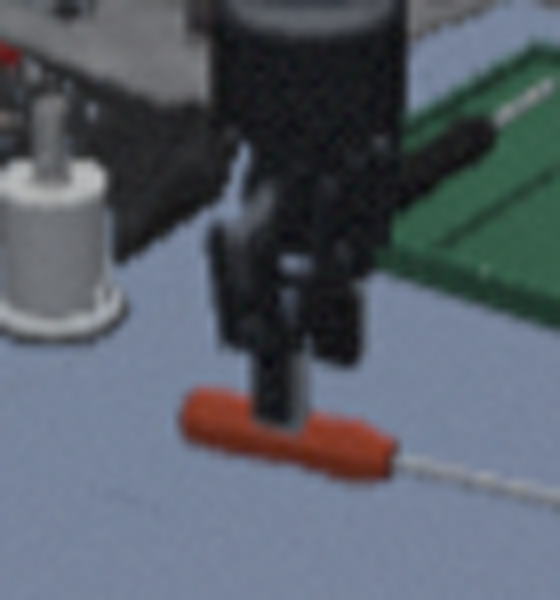

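Run:
```python
from h import *
s=state();R0=R.from_rotvec(s['ee_rot'])
for l in ([0,0,-65],[42,0,-65],[0,-38,-65],[0,38,-65],[0,0,-200]): print(l,np.round(proj('scene',s['tcp_pos']+R0.apply(l)),1))
R1=R.from_rotvec([3.09,.56,0]);p0=np.array([192.1,-515.4,212.3])
for l in ([0,0,8],[0,42,-5],[0,-42,-5],[0,0,-65]): print('start',l,np.round(proj('scene',p0+R1.apply(l)),1))
for P in ([540,-7,12],[361,-67,12],[660,-33,0]): print(np.round(proj('scene',P),1))
im=cv2.imread('pics/scene0.png');cv2.imwrite('pics/v5.png',cv2.resize(im[20:160,390:490],None,fx=4,fy=4,interpolation=cv2.INTER_CUBIC))
```

```text
[0, 0, -65] [202.2 267.6]
[42, 0, -65] [199.7 255.6]
[0, -38, -65] [207.6 262.5]
[0, 38, -65] [197.2 272.3]
[0, 0, -200] [162.4 267.6]
start [0, 0, 8] [147.5 430.4]
start [0, 42, -5] [140.2 431.1]
start [0, -42, -5] [147.7 431.2]
start [0, 0, -65] [126.6 434.7]
[216. 253.]
[229.2 307.5]
[204.5 234.6]
```

View pics/v5.png

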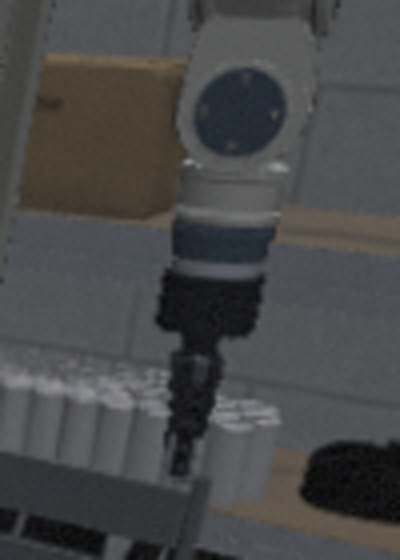

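Run:
```python
from h import *
def tri(a,b):
    p,u=ray('scene',a);q,v=ray('top',b)
    A=np.stack([u,-v],1);t=np.linalg.lstsq(A,q-p,rcond=None)[0]
    x,y=p+u*t[0],q+v*t[1]; return ((x+y)/2).round(1),round(np.linalg.norm(x-y),1)
for n,a,b in (('hend',(217.2,254),(201.3,246.3)),('tip',(228.8,307.5),(266.6,268.1)),('piston',(205.5,235.8),(157.7,256.7)),('bar',(233.5,204.1),(207.8,155.6)),('hinge',(216.9,154.6),(138.8,149.6)),('tray',(190.6,298.4),(189.7,346)),('box',(239.8,173.9),(169.3,160.1))): print(n,tri(a,b))
print(np.round(proj('scene',[0,0,0]),1),np.round(proj('scene',[0,0,100]),1))
```

```text
hend (array([536. ,  -6.6,   9.3]), np.float64(1.8))
tip (array([361.3, -67.2,  13. ]), np.float64(0.3))
piston (array([659.4, -34.6,  -4.4]), np.float64(4.7))
bar (array([507.1, 222.2,  68.4]), np.float64(12.3))
hinge (array([698.7, 256.7,  55.8]), np.float64(5.2))
tray (array([ 572.8, -284.7,   -5.8]), np.float64(3.3))
box (array([627.2, 240.3,  -2.9]), np.float64(7.7))
[301.1 411.2] [267.7 419.9]
```

```bash
python3 -m handwheel '[{"x":0,"y":0,"z":0.05,"wx":0,"wy":0,"wz":0,"gripper":50},{"x":0,"y":0,"z":0.05,"wx":0,"wy":0,"wz":0,"gripper":50}]'; python3 -m handwheel '[{"x":0,"y":0,"z":0.05,"wx":0,"wy":0,"wz":0,"gripper":50},{"x":0,"y":0,"z":0.05,"wx":0,"wy":0,"wz":0,"gripper":50}]'
```

```text
t: 3.65
tcp_pos: [488.9, -23.1, 8.3]
ee_rot: [-3.097, -0.525, 0.0]
contact_force: [0.2, -1.0, -0.5]
gripper_width: 0.588
t: 3.9
tcp_pos: [488.8, -23.2, 6.1]
ee_rot: [-3.097, -0.525, 0.001]
contact_force: [-0.6, 1.4, 1.1]
gripper_width: 0.585
```

```bash
python3 -m handwheel '[{"x":0,"y":0,"z":0.05,"wx":0,"wy":0,"wz":0,"gripper":50},{"x":0,"y":0,"z":0.05,"wx":0,"wy":0,"wz":0,"gripper":50}]'
python3 - <<'E'
from h import *
snap('scene','s3'); print(state()['contact_force'])
img=cv2.imread('pics/s3.png')
cv2.imwrite('pics/v6.png',cv2.resize(img[165:240,230:300],None,fx=8,fy=8,interpolation=cv2.INTER_CUBIC))
E
```

```text
t: 4.15
tcp_pos: [488.8, -23.2, 4.1]
ee_rot: [-3.097, -0.525, 0.001]
contact_force: [0.0, -0.4, -0.8]
gripper_width: 0.584
[ 0.43092414 -0.10925786  0.30954266]
```

View pics/v6.png

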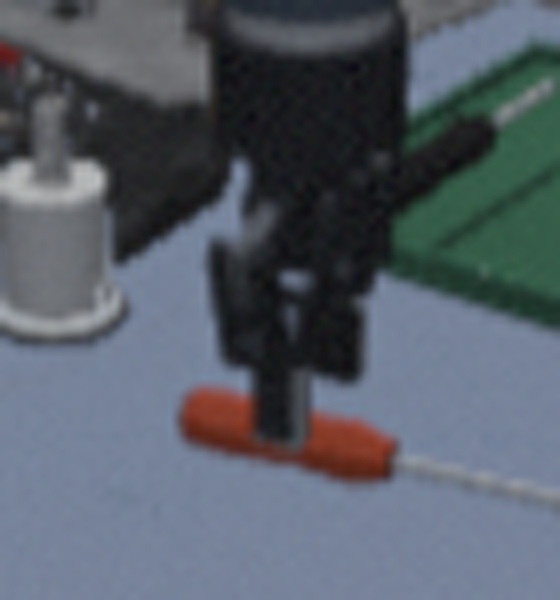

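```bash
for i in 1; do python3 -m handwheel '[{"x":0,"y":0,"z":0.04,"wx":0,"wy":0,"wz":0,"gripper":50},{"x":0,"y":0,"z":0.05,"wx":0,"wy":0,"wz":0,"gripper":50}]'; done; python3 -m handwheel '[{"x":0,"y":0,"z":0.05,"wx":0,"wy":0,"wz":0,"gripper":50},{"x":0,"y":0,"z":0.05,"wx":0,"wy":0,"wz":0,"gripper":50}]'
```

```text
t: 4.45
tcp_pos: [488.9, -23.2, 2.2]
ee_rot: [-3.097, -0.525, 0.0]
contact_force: [-0.4, 0.5, 0.4]
gripper_width: 0.592
t: 4.7
tcp_pos: [488.9, -23.2, 0.1]
ee_rot: [-3.097, -0.525, 0.0]
contact_force: [-0.7, 0.0, -0.3]
gripper_width: 0.587
```

```bash
python3 -m handwheel '[{"x":0,"y":0,"z":0.05,"wx":0,"wy":0,"wz":0,"gripper":50},{"x":0,"y":0,"z":0.05,"wx":0,"wy":0,"wz":0,"gripper":50}]'; python3 -m handwheel '[{"x":0,"y":0,"z":0.05,"wx":0,"wy":0,"wz":0,"gripper":50},{"x":0,"y":0,"z":0.05,"wx":0,"wy":0,"wz":0,"gripper":50}]';  python3 - <<'E'
from h import *
snap('scene','s4'); print(state()['contact_force'])
img=cv2.imread('pics/s4.png')
cv2.imwrite('pics/v7.png',cv2.resize(img[165:240,230:300],None,fx=8,fy=8,interpolation=cv2.INTER_CUBIC))
E
```

```text
t: 4.95
tcp_pos: [488.9, -23.2, -1.9]
ee_rot: [-3.097, -0.525, 0.0]
contact_force: [0.1, 0.3, 0.9]
gripper_width: 0.586
t: 5.2
tcp_pos: [488.8, -23.2, -3.9]
ee_rot: [-3.097, -0.525, 0.0]
contact_force: [-0.3, -0.4, -0.3]
gripper_width: 0.592
[ 1.30256     1.27215676 -0.49705852]
```

View pics/v7.png

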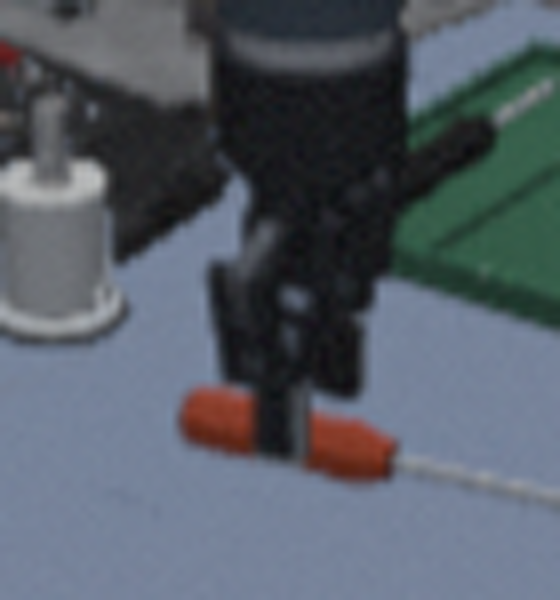

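```bash
python3 -m handwheel '[{"x":0,"y":0,"z":0.05,"wx":0,"wy":0,"wz":0,"gripper":50},{"x":0,"y":0,"z":0.1,"wx":0,"wy":0,"wz":0,"gripper":50},{"x":0,"y":0,"z":0.1,"wx":0,"wy":0,"wz":0,"gripper":50}]'; python3 -m handwheel '[{"x":0,"y":0,"z":0.05,"wx":0,"wy":0,"wz":0,"gripper":50},{"x":0,"y":0,"z":0.05,"wx":0,"wy":0,"wz":0,"gripper":50}]'
```

```text
t: 5.62
tcp_pos: [488.8, -23.2, -7.9]
ee_rot: [-3.097, -0.525, 0.001]
contact_force: [0.8, -0.3, 1.0]
gripper_width: 0.586
t: 5.88
tcp_pos: [488.8, -23.2, -9.9]
ee_rot: [-3.097, -0.525, 0.0]
contact_force: [0.7, 0.0, 0.3]
gripper_width: 0.583
```

```bash
python3 - <<'E'
from h import *
snap('scene','s5'); print(state()['contact_force'])
img=cv2.imread('pics/s5.png')
cv2.imwrite('pics/v8.png',cv2.resize(img[165:240,230:300],None,fx=8,fy=8,interpolation=cv2.INTER_CUBIC))
E
```

```text
[ 0.18723635 -0.25145753  0.79716321]
```

View pics/v8.png

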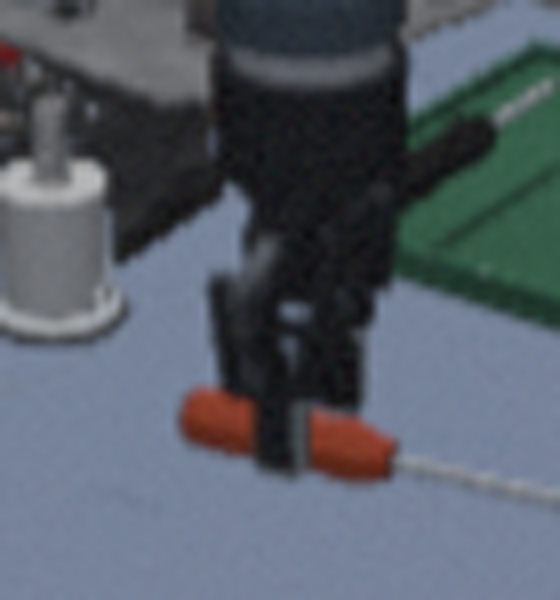

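```bash
python3 -m handwheel '[{"x":0,"y":0,"z":0.05,"wx":0,"wy":0,"wz":0,"gripper":50},{"x":0,"y":0,"z":0.1,"wx":0,"wy":0,"wz":0,"gripper":50},{"x":0,"y":0,"z":0.1,"wx":0,"wy":0,"wz":0,"gripper":40},{"x":0,"y":0,"z":0.1,"wx":0,"wy":0,"wz":0,"gripper":32}]' 25; python3 -m handwheel '[{"x":0,"y":0,"z":0,"wx":0,"wy":0,"wz":0,"gripper":18},{"x":0,"y":0,"z":0,"wx":0,"wy":0,"wz":0,"gripper":18},{"x":0,"y":0,"z":0,"wx":0,"wy":0,"wz":0,"gripper":18},{"x":0,"y":0,"z":0,"wx":0,"wy":0,"wz":0,"gripper":18}]' 30;python3 - <<'E'
from h import *
snap('scene','s6'); print(state()['contact_force'])
img=cv2.imread('pics/s6.png')
cv2.imwrite('pics/v9.png',cv2.resize(img[165:240,230:300],None,fx=8,fy=8,interpolation=cv2.INTER_CUBIC))
E
```

```text
t: 6.42
tcp_pos: [489.0, -23.2, -13.7]
ee_rot: [-3.097, -0.525, 0.0]
contact_force: [0.0, -0.3, -0.3]
gripper_width: 0.38
t: 6.92
tcp_pos: [489.0, -23.2, -13.6]
ee_rot: [3.097, 0.525, 0.0]
contact_force: [-0.6, -0.0, 5.6]
gripper_width: 0.281
[-1.33810934  0.31968753  5.39534255]
```

View pics/v9.png

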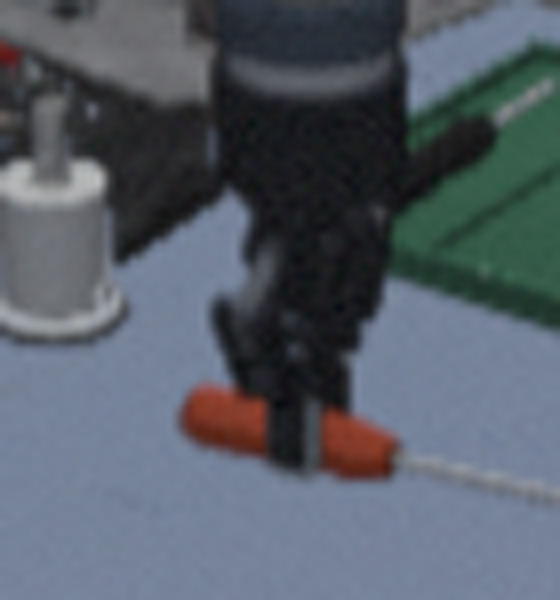

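```bash
python3 -m handwheel '[{"x":0,"y":0,"z":-0.3,"wx":0,"wy":0,"wz":0,"gripper":18},{"x":0,"y":0,"z":-0.9,"wx":0,"wy":0,"wz":0,"gripper":18},{"x":0,"y":0,"z":-1.6,"wx":0,"wy":0,"wz":0,"gripper":18},{"x":0,"y":0,"z":-2.2,"wx":0,"wy":0,"wz":0,"gripper":18},{"x":0,"y":0,"z":-2.5,"wx":0,"wy":0,"wz":0,"gripper":18},{"x":0,"y":0,"z":-2.5,"wx":0,"wy":0,"wz":0,"gripper":18}]';python3 - <<'E'
from h import *
snap('scene','s7'); 
s=state();print(s['contact_force'],s['joint_pos'])
img=cv2.imread('pics/s7.png')
cv2.imwrite('pics/v10.png',cv2.resize(img[145:240,230:320],None,fx=6,fy=6,interpolation=cv2.INTER_CUBIC))
a=np.radians(97); lane=np.array([574,-285.5])+np.array([np.sin(a-np.pi/2)*0,0])
t=np.radians(7); L=np.array([574-40*np.cos(t),-285.5-40*np.sin(t)]); yh=np.array([-np.sin(t),np.cos(t)])
G=L+42*yh; print(L,G)
print(shift([*G,90],down(97)))
E
```

```text
t: 7.72
tcp_pos: [489.3, -23.3, 86.9]
ee_rot: [3.097, 0.525, 0.002]
contact_force: [-0.5, 0.2, -0.8]
gripper_width: 0.284
[-0.11091221  0.0075963  -2.31717901] [-2.19114173e-01  2.30631614e-01 -3.53484649e-01  9.86647284e-01
 -1.23758424e-05  2.58666038e+00]
[ 534.29815393 -290.37477374] [ 529.17964151 -248.68783537]
('xyz', array([-0.906,  5.654, -0.098]), 'w', array([  0.  ,   0.  , -12.96]))
```

View pics/v10.png

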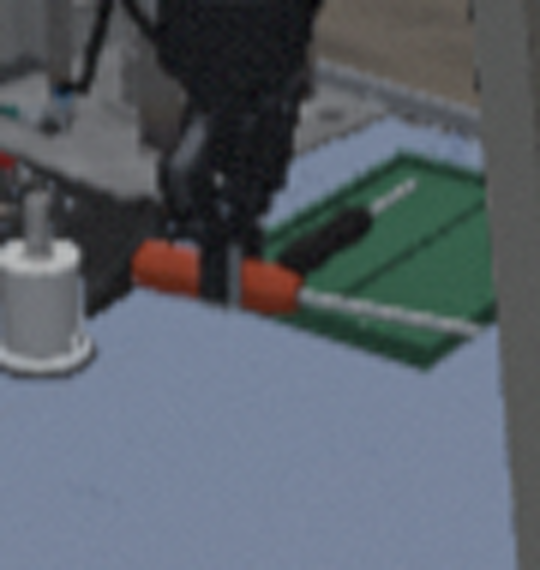

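```bash
python3 -m handwheel '[{"x":-0.1,"y":0.7,"z":0,"wx":0,"wy":0,"wz":-1.7,"gripper":18},{"x":-0.2,"y":1.4,"z":0,"wx":0,"wy":0,"wz":-3.4,"gripper":18},{"x":-0.35,"y":2.1,"z":0,"wx":0,"wy":0,"wz":-5.1,"gripper":18},{"x":-0.5,"y":2.8,"z":0,"wx":0,"wy":0,"wz":-6.8,"gripper":18},{"x":-0.6,"y":3.5,"z":0,"wx":0,"wy":0,"wz":-8.5,"gripper":18},{"x":-0.7,"y":4.2,"z":0,"wx":0,"wy":0,"wz":-10.2,"gripper":18},{"x":-0.8,"y":4.9,"z":0,"wx":0,"wy":0,"wz":-11.7,"gripper":18},{"x":-0.9,"y":5.65,"z":0,"wx":0,"wy":0,"wz":-12.96,"gripper":18},{"x":-0.9,"y":5.65,"z":0,"wx":0,"wy":0,"wz":-12.96,"gripper":18},{"x":-0.9,"y":5.65,"z":0,"wx":0,"wy":0,"wz":-12.96,"gripper":18}]';python3 - <<'E'
from h import *
snap('top','t2');snap('scene','s8')
cv2.imwrite('pics/v11.png',cv2.resize(cv2.imread('pics/t2.png')[140:240,280:410],None,fx=6,fy=6,interpolation=cv2.INTER_CUBIC))
cv2.imwrite('pics/v12.png',cv2.resize(cv2.imread('pics/s8.png')[130:230,240:350],None,fx=6,fy=6,interpolation=cv2.INTER_CUBIC))
print(shift([529.2,-248.7,0],down(97)))
E
```

```text
t: 9.02
tcp_pos: [528.8, -247.8, 85.2]
ee_rot: [-2.082, -2.349, 0.0]
contact_force: [-0.1, -0.8, -2.1]
gripper_width: 0.283
('xyz', array([-3.100e-02,  2.000e-03,  2.145e+00]), 'w', array([-0.008, -0.008, -0.004]))
```

View pics/v11.png

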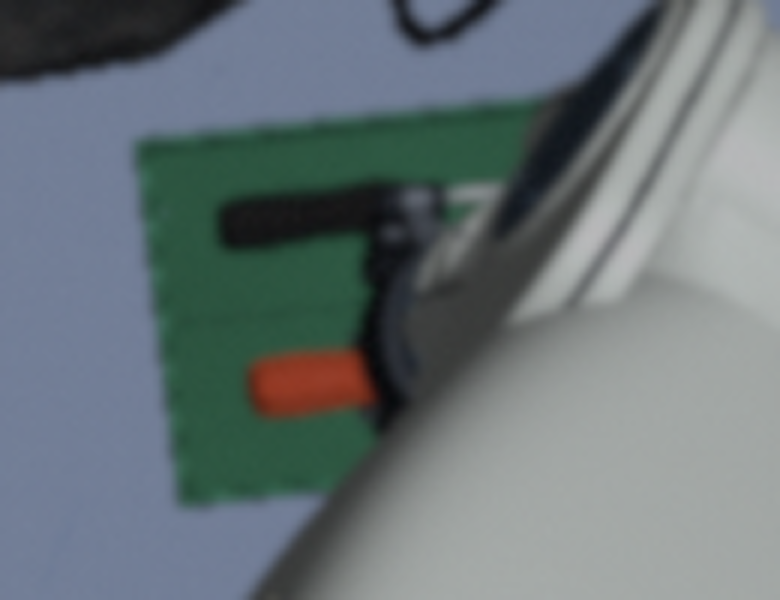

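View pics/v12.png

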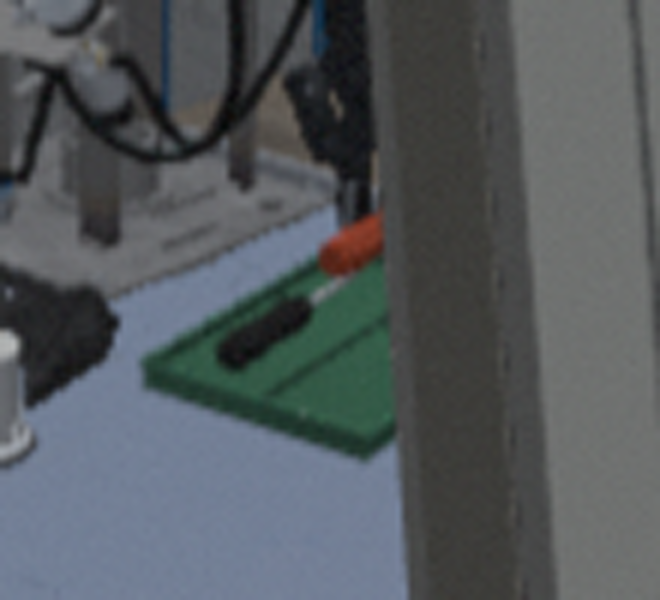

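Run:
```python
from h import *
hsv=cv2.cvtColor(cv2.imread('pics/t2.png'),cv2.COLOR_BGR2HSV);h,s,v=[hsv[...,i] for i in range(3)]
m=((h<12)|(h>172))&(s>150)&(v>90); m[:190]=0;m[215:]=0;m[:,:318]=0;m[:,345:]=0
ys,xs=np.nonzero(m);W=np.array([onz('top',p,111)[:2] for p in zip(ys,xs)]).astype(np.float32)
t=np.radians(7);X=np.array([np.cos(t),np.sin(t)]);Y=np.array([-np.sin(t),np.cos(t)])
L=(W-np.array([574,-285.5]));print((L@X).min(),(L@X).max(),(L@X).mean(),(L@Y).min(),(L@Y).max())
f=cv2.fitLine(np.c_[L@X,L@Y].astype(np.float32),cv2.DIST_L2,0,.01,.01).ravel();print(f)
```

```text
-51.538888504156034 -28.82742140753852 -40.3119837901476 48.71742472159898 95.70956900732259
[ 1.2086411e-02  9.9992698e-01 -4.0311985e+01  7.2937515e+01]
```

```bash
python3 -m handwheel '[{"x":0,"y":0,"z":0.6,"wx":0,"wy":0,"wz":0,"gripper":18},{"x":0,"y":0,"z":1.2,"wx":0,"wy":0,"wz":0,"gripper":18},{"x":0,"y":0,"z":1.7,"wx":0,"wy":0,"wz":0,"gripper":18},{"x":0,"y":0,"z":2.0,"wx":0,"wy":0,"wz":0,"gripper":18},{"x":0,"y":0,"z":2.1,"wx":0,"wy":0,"wz":0,"gripper":18},{"x":0,"y":0,"z":2.15,"wx":0,"wy":0,"wz":0,"gripper":18},{"x":0,"y":0,"z":2.15,"wx":0,"wy":0,"wz":0,"gripper":18}]'; python3 -m handwheel '[{"x":0,"y":0,"z":0.025,"wx":0,"wy":0,"wz":0,"gripper":18},{"x":0,"y":0,"z":0.05,"wx":0,"wy":0,"wz":0,"gripper":18},{"x":0,"y":0,"z":0.05,"wx":0,"wy":0,"wz":0,"gripper":18}]'
```

```text
t: 10.0
tcp_pos: [529.7, -248.6, 0.8]
ee_rot: [2.081, 2.352, 0.0]
contact_force: [0.0, 0.3, -1.0]
gripper_width: 0.28
t: 10.38
tcp_pos: [529.4, -248.5, -1.7]
ee_rot: [2.082, 2.353, -0.0]
contact_force: [0.4, 0.2, -1.0]
gripper_width: 0.289
```

```bash
python3 -m handwheel '[{"x":0,"y":0,"z":0.025,"wx":0,"wy":0,"wz":0,"gripper":18},{"x":0,"y":0,"z":0.025,"wx":0,"wy":0,"wz":0,"gripper":18}]'; python3 -m handwheel '[{"x":0,"y":0,"z":0.025,"wx":0,"wy":0,"wz":0,"gripper":18},{"x":0,"y":0,"z":0.025,"wx":0,"wy":0,"wz":0,"gripper":18}]'
```

```text
t: 10.62
tcp_pos: [529.4, -248.4, -2.8]
ee_rot: [-2.081, -2.353, 0.0]
contact_force: [-0.2, 0.0, -0.9]
gripper_width: 0.283
t: 10.88
tcp_pos: [529.5, -248.5, -3.5]
ee_rot: [2.081, 2.353, 0.0]
contact_force: [-0.5, 1.6, 2.1]
gripper_width: 0.282
```

```bash
python3 -m handwheel '[{"x":0,"y":0,"z":0,"wx":0,"wy":0,"wz":0,"gripper":26},{"x":0,"y":0,"z":0,"wx":0,"wy":0,"wz":0,"gripper":30},{"x":0,"y":0,"z":0,"wx":0,"wy":0,"wz":0,"gripper":36},{"x":0,"y":0,"z":0,"wx":0,"wy":0,"wz":0,"gripper":38},{"x":0,"y":0,"z":-0.2,"wx":0,"wy":0,"wz":0,"gripper":38},{"x":0,"y":0,"z":-0.6,"wx":0,"wy":0,"wz":0,"gripper":38},{"x":0,"y":0,"z":-1.3,"wx":0,"wy":0,"wz":0,"gripper":38},{"x":0,"y":0,"z":-2.4,"wx":0,"wy":0,"wz":0,"gripper":40},{"x":0,"y":0,"z":-3.5,"wx":0,"wy":0,"wz":0,"gripper":40},{"x":0,"y":0,"z":-3.5,"wx":0,"wy":0,"wz":0,"gripper":40}]';python3 - <<'E'
from h import *
print(shift([511,219,150],down(100.5)))
E
```

```text
t: 12.12
tcp_pos: [531.1, -249.5, 141.2]
ee_rot: [2.076, 2.347, 0.002]
contact_force: [0.8, 0.5, -0.6]
gripper_width: 0.466
('xyz', array([11.685,  0.932, -0.272]), 'w', array([ 0.055,  0.049, -0.582]))
```

```bash
python3 -m handwheel '[{"x":11.7,"y":0.93,"z":0,"wx":0,"wy":0,"wz":-0.58,"gripper":40},{"x":11.7,"y":0.93,"z":0,"wx":0,"wy":0,"wz":-0.58,"gripper":40},{"x":11.7,"y":0.93,"z":0,"wx":0,"wy":0,"wz":-0.58,"gripper":40},{"x":11.7,"y":0.93,"z":0,"wx":0,"wy":0,"wz":-0.58,"gripper":40},{"x":11.7,"y":0.93,"z":0,"wx":0,"wy":0,"wz":-0.58,"gripper":40},{"x":11.7,"y":0.93,"z":0,"wx":0,"wy":0,"wz":-0.58,"gripper":40},{"x":11.7,"y":0.93,"z":0,"wx":0,"wy":0,"wz":-0.58,"gripper":40},{"x":11.7,"y":0.93,"z":0,"wx":0,"wy":0,"wz":-0.58,"gripper":40},{"x":11.7,"y":0.93,"z":0,"wx":0,"wy":0,"wz":-0.58,"gripper":40}]';python3 - <<'E'
from h import *
snap('top','t3');snap('scene','s9')
cv2.imwrite('pics/v13.png',cv2.resize(cv2.imread('pics/t3.png')[140:240,290:410],None,fx=6,fy=6,interpolation=cv2.INTER_CUBIC))
cv2.imwrite('pics/v14.png',cv2.resize(cv2.imread('pics/s9.png')[140:270,110:260],None,fx=4.5,fy=4.5,interpolation=cv2.INTER_CUBIC))
print(state()['joint_pos'],shift([511,219,70],down(100.5)))
hsv=cv2.cvtColor(cv2.imread('pics/t3.png'),cv2.COLOR_BGR2HSV);h,s,v=[hsv[...,i] for i in range(3)]
m=((h<12)|(h>172))&(s>150)&(v>90); m[:180]=0;m[220:]=0;m[:,:310]=0;m[:,360:]=0
ys,xs=np.nonzero(m);W=np.array([onz('top',p,22)[:2] for p in zip(ys,xs)]).astype(np.float32)
t=np.radians(7);X=np.array([np.cos(t),np.sin(t)]);Y=np.array([-np.sin(t),np.cos(t)])
L=(W-np.array([574,-285.5]));print((L@X).min(),(L@X).max(),(L@X).mean(),(L@Y).min(),(L@Y).max())
f=cv2.fitLine(np.c_[L@X,L@Y].astype(np.float32),cv2.DIST_L2,0,.01,.01).ravel();print(f)
E
```

```text
t: 13.25
tcp_pos: [508.6, 222.6, 136.2]
ee_rot: [-2.005, -2.418, 0.0]
contact_force: [0.2, -0.2, 0.6]
gripper_width: 0.467
[ 2.57622233e-01  2.99367140e-01 -1.17684634e-01  1.15421590e+00
 -2.86491313e-04  1.64460178e+00] ('xyz', array([-0.045,  0.043,  1.656]), 'w', array([-0.004,  0.003,  0.005]))
-50.85524287878121 -28.419991108747226 -39.82102142154185 5.93937280563772 94.27023506652473
[ 5.4378906e-04 -9.9999988e-01 -3.9821022e+01  5.1251446e+01]
```

View pics/v13.png

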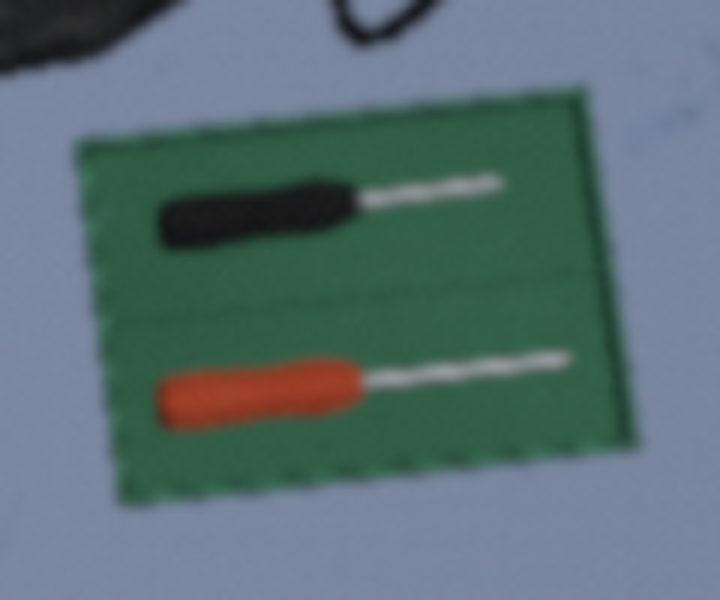

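View pics/v14.png

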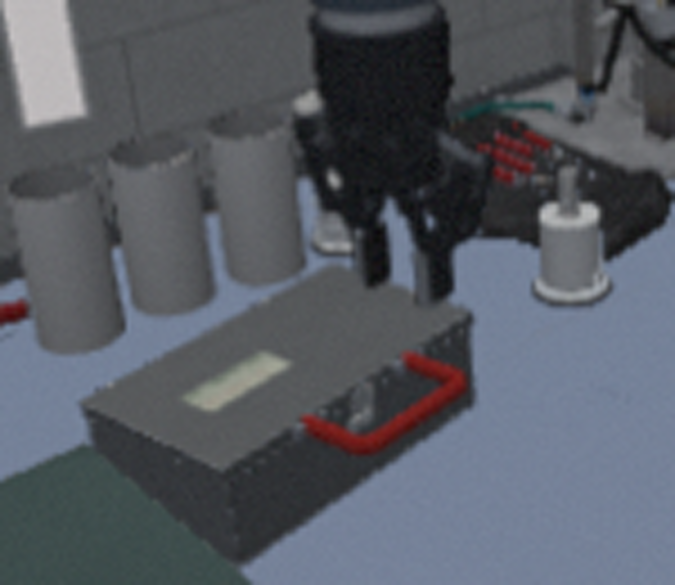

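The screwdriver lies on the lane's centre line, parallel to it, with its handle left (crop 160–360, 395). In the scene view the fingertips are above the bar, at about (207,205.5) and (203,193). I'll check the tool-length offset against them.

Run:
```python
from h import *
s=state();R0=R.from_rotvec(s['ee_rot'])
for off in (0,20,25,30):
  print(off,[np.round(proj('scene',s['tcp_pos']+R0.apply([0,y,5-off])),1) for y in (25,-25)], s['tcp_pos'][2])
```

```text
0 [array([210.4, 193.2]), array([215.5, 207. ])] 136.2238280200342
20 [array([204. , 192.5]), array([209. , 206.4])] 136.2238280200342
25 [array([202.4, 192.3]), array([207.3, 206.3])] 136.2238280200342
30 [array([200.7, 192.2]), array([205.6, 206.1])] 136.2238280200342
```

```bash
python3 -m handwheel '[{"x":-0.05,"y":0.04,"z":0.5,"wx":0,"wy":0,"wz":0,"gripper":40},{"x":-0.05,"y":0.04,"z":1.0,"wx":0,"wy":0,"wz":0,"gripper":40},{"x":-0.05,"y":0.04,"z":1.3,"wx":0,"wy":0,"wz":0,"gripper":40},{"x":-0.05,"y":0.04,"z":1.5,"wx":0,"wy":0,"wz":0,"gripper":40},{"x":-0.05,"y":0.04,"z":1.7,"wx":0,"wy":0,"wz":0,"gripper":40},{"x":-0.05,"y":0.04,"z":1.9,"wx":0,"wy":0,"wz":0,"gripper":40},{"x":-0.05,"y":0.04,"z":1.9,"wx":0,"wy":0,"wz":0,"gripper":40}]'
python3 -m handwheel '[{"x":0,"y":0,"z":0.2,"wx":0,"wy":0,"wz":0,"gripper":40},{"x":0,"y":0,"z":0.4,"wx":0,"wy":0,"wz":0,"gripper":40},{"x":0,"y":0,"z":0.6,"wx":0,"wy":0,"wz":0,"gripper":40},{"x":0,"y":0,"z":0.65,"wx":0,"wy":0,"wz":0,"gripper":40},{"x":0,"y":0,"z":0.65,"wx":0,"wy":0,"wz":0,"gripper":40}]'
python3 - <<'E'
from h import *
snap('top','t4');snap('scene','s10')
cv2.imwrite('pics/v15.png',cv2.resize(cv2.imread('pics/t4.png')[125:235,100:220],None,fx=5,fy=5,interpolation=cv2.INTER_CUBIC))
cv2.imwrite('pics/v16.png',cv2.resize(cv2.imread('pics/s10.png')[170:270,150:260],None,fx=6,fy=6,interpolation=cv2.INTER_CUBIC))
E
```

```text
t: 14.22
tcp_pos: [511.0, 218.9, 59.8]
ee_rot: [-2.009, -2.415, 0.001]
contact_force: [0.2, 0.3, -0.4]
gripper_width: 0.468
t: 14.85
tcp_pos: [511.2, 218.9, 34.1]
ee_rot: [-2.009, -2.415, 0.0]
contact_force: [-0.6, -0.4, -0.7]
gripper_width: 0.467
```

View pics/v16.png

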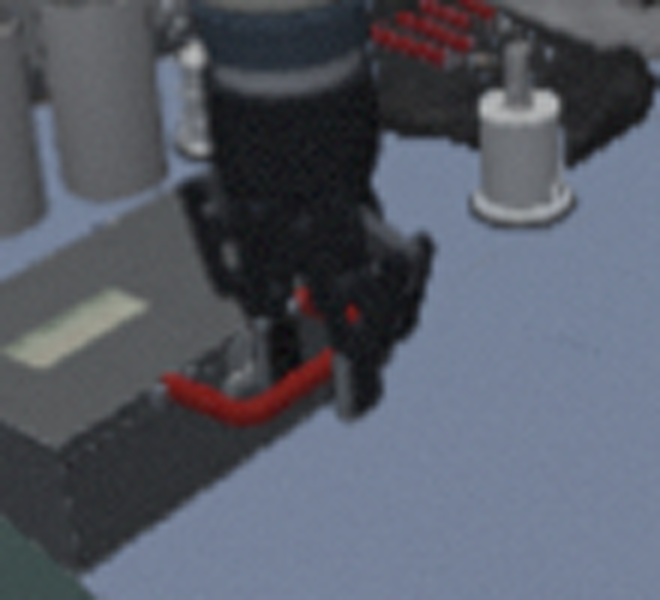

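View pics/v15.png

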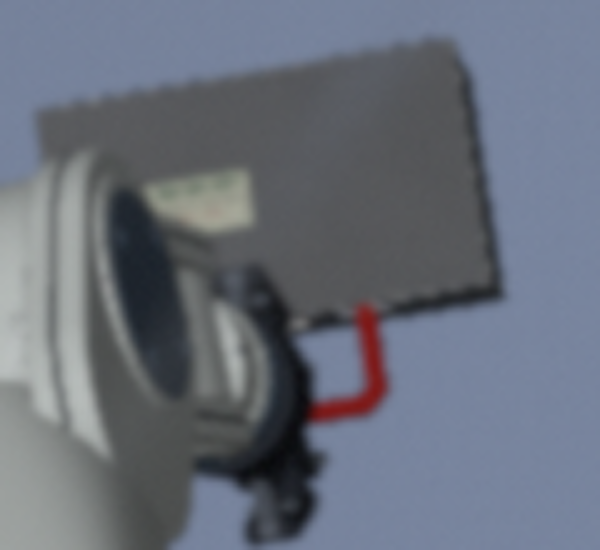

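```bash
python3 -m handwheel '[{"x":0,"y":0,"z":0,"wx":0,"wy":0,"wz":0,"gripper":25},{"x":0,"y":0,"z":0,"wx":0,"wy":0,"wz":0,"gripper":5},{"x":0,"y":0,"z":0,"wx":0,"wy":0,"wz":0,"gripper":5},{"x":0,"y":0,"z":0,"wx":0,"wy":0,"wz":0,"gripper":5},{"x":0,"y":0,"z":0,"wx":0,"wy":0,"wz":0,"gripper":5},{"x":0,"y":0,"z":0,"wx":0,"wy":0,"wz":0,"gripper":5}]' 60
```

```text
t: 15.7
tcp_pos: [511.3, 218.9, 34.6]
ee_rot: [2.009, 2.415, 0.0]
contact_force: [-1.5, -0.1, 5.3]
gripper_width: 0.112
```

```bash
python3 -m handwheel '[{"x":0,"y":0.01,"z":-0.2,"wx":0,"wy":0,"wz":0,"gripper":5},{"x":0,"y":0.03,"z":-0.4,"wx":0,"wy":0,"wz":0,"gripper":5},{"x":0,"y":0.1,"z":-0.8,"wx":0,"wy":0,"wz":0,"gripper":5},{"x":0,"y":0.1,"z":-0.8,"wx":0,"wy":0,"wz":0,"gripper":5}]'
python3 - <<'E'
from h import *
snap('scene','s11')
cv2.imwrite('pics/v17.png',cv2.resize(cv2.imread('pics/s11.png')[170:270,150:260],None,fx=6,fy=6,interpolation=cv2.INTER_CUBIC))
print(state()['joint_pos'])
E
```

```text
t: 16.2
tcp_pos: [514.9, 219.6, 66.9]
ee_rot: [-2.009, -2.415, 0.0]
contact_force: [-0.4, -0.1, -2.3]
gripper_width: 0.111
[ 2.53223325e-01  3.56759929e-01 -2.23025464e-01  9.91567512e-01
  2.66082400e-05  1.64099318e+00]
```

View pics/v17.png

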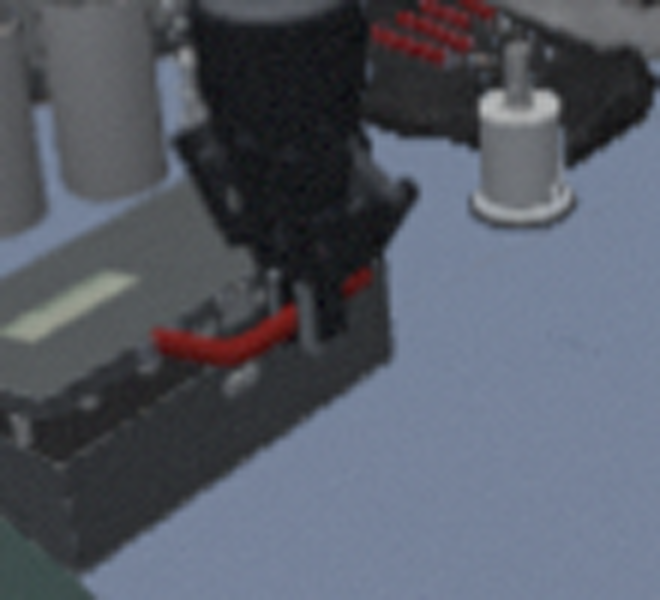

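```bash
python3 -m handwheel '[{"x":0,"y":0.1,"z":-0.39,"wx":0,"wy":0,"wz":0,"gripper":5},{"x":0,"y":0.23,"z":-0.77,"wx":0,"wy":0,"wz":0,"gripper":5},{"x":0,"y":0.40,"z":-1.14,"wx":0,"wy":0,"wz":0,"gripper":5},{"x":0,"y":0.59,"z":-1.49,"wx":0,"wy":0,"wz":0,"gripper":5},{"x":0,"y":0.82,"z":-1.83,"wx":0,"wy":0,"wz":0,"gripper":5},{"x":0,"y":0.82,"z":-1.83,"wx":0,"wy":0,"wz":0,"gripper":5}]'
python3 - <<'E'
from h import *
snap('scene','s12')
cv2.imwrite('pics/v18.png',cv2.resize(cv2.imread('pics/s12.png')[150:270,140:260],None,fx=5,fy=5,interpolation=cv2.INTER_CUBIC))
E
```

```text
t: 17.0
tcp_pos: [545.5, 225.3, 139.8]
ee_rot: [-2.007, -2.413, 0.004]
contact_force: [-13.1, -3.1, 7.0]
gripper_width: 0.108
```

View pics/v18.png

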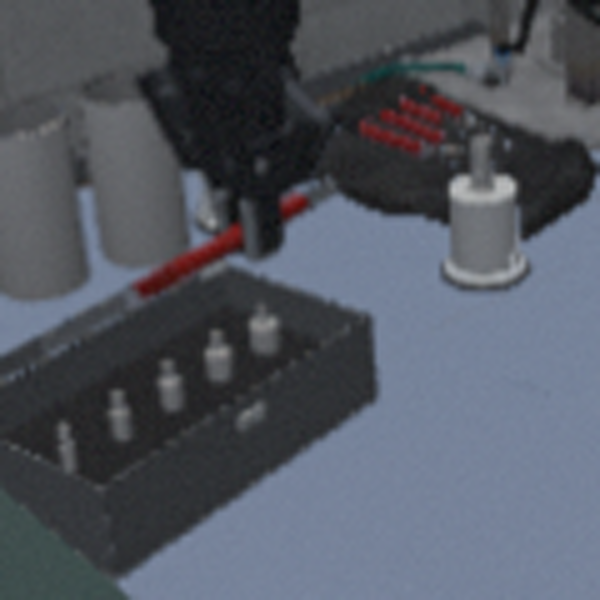

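```bash
python3 -m handwheel '[{"x":0,"y":0.1,"z":-0.19,"wx":0,"wy":0,"wz":0,"gripper":5},{"x":0,"y":0.23,"z":-0.34,"wx":0,"wy":0,"wz":0,"gripper":5},{"x":0,"y":0.51,"z":-0.63,"wx":0,"wy":0,"wz":0,"gripper":5},{"x":0,"y":0.82,"z":-0.89,"wx":0,"wy":0,"wz":0,"gripper":5},{"x":0,"y":0.82,"z":-0.89,"wx":0,"wy":0,"wz":0,"gripper":5}]'
```

```text
t: 17.68
tcp_pos: [578.7, 231.5, 176.8]
ee_rot: [-2.008, -2.415, 0.001]
contact_force: [-15.0, -3.0, 13.6]
gripper_width: 0.111
```

```bash
python3 -m handwheel '[{"x":0,"y":0.02,"z":-0.07,"wx":0,"wy":0,"wz":0,"gripper":5},{"x":0,"y":0.3,"z":-0.29,"wx":0,"wy":0,"wz":0,"gripper":5},{"x":0,"y":0.64,"z":-0.51,"wx":0,"wy":0,"wz":0,"gripper":5},{"x":0,"y":0.64,"z":-0.51,"wx":0,"wy":0,"wz":0,"gripper":5},{"x":0,"y":0.64,"z":-0.51,"wx":0,"wy":0,"wz":0,"gripper":5}]'
python3 - <<'E'
from h import *
np.set_printoptions(precision=1,suppress=True)
snap('scene','s13'); print([(np.array(d['pixel']),round(d['conf'],2)) for d in pinpoint('bar_mid','scene')])
snap('top','t5'); print([(np.array(d['pixel']),round(d['conf'],2)) for d in pinpoint('bar_mid','top')])
H=np.array([511+182,219+33.7,64]);u=np.array([.983,.182,0]);z=np.array([0,0,1.]);v=np.array([-.182,.983,0])
for th in (56,58,60,62,64):
    a=np.radians(th);hh=-185*np.cos(a)+6*np.sin(a);zz=185*np.sin(a)+6*np.cos(a);b=H+u*hh+z*zz
    print(th,b,[np.round(proj('scene',b+v*k),1) for k in(-38,0,38)],np.round(proj('top',b),1))
cv2.imwrite('pics/v19.png',cv2.resize(cv2.imread('pics/s13.png')[150:270,120:240],None,fx=5,fy=5,interpolation=cv2.INTER_CUBIC))
cv2.imwrite('pics/v20.png',cv2.resize(cv2.imread('pics/t5.png')[105:225,90:210],None,fx=5,fy=5,interpolation=cv2.INTER_CUBIC))
E
```

```text
t: 18.3
tcp_pos: [604.5, 236.3, 195.6]
ee_rot: [-2.009, -2.415, -0.0]
contact_force: [-4.7, 0.8, 3.5]
gripper_width: 0.113
[(array([173.1, 172.6]), 0.78), (array([238.4, 174.3]), 0.67)]
[(array([159.5, 134.7]), 0.45)]
56 [596.2 234.8 220.7] [array([170.4, 183.6]), array([175.1, 173.6]), array([180., 163.])] [164.6 136.3]
58 [601.6 235.8 224.1] [array([168.9, 182. ]), array([173.5, 172. ]), array([178.4, 161.4])] [161.9 135.6]
60 [607.2 236.8 227.2] [array([167.4, 180.5]), array([172. , 170.4]), array([176.8, 159.8])] [159.1 134.8]
62 [612.8 237.9 230.2] [array([166.1, 178.9]), array([170.6, 168.8]), array([175.3, 158.1])] [156.3 134.1]
64 [618.6 238.9 232.9] [array([164.7, 177.3]), array([169.2, 167.2]), array([173.9, 156.5])] [153.5 133.3]
```

View pics/v19.png

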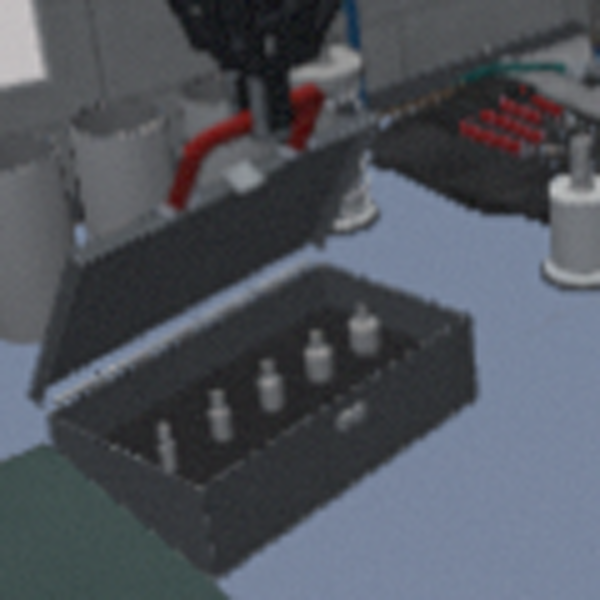

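View pics/v20.png

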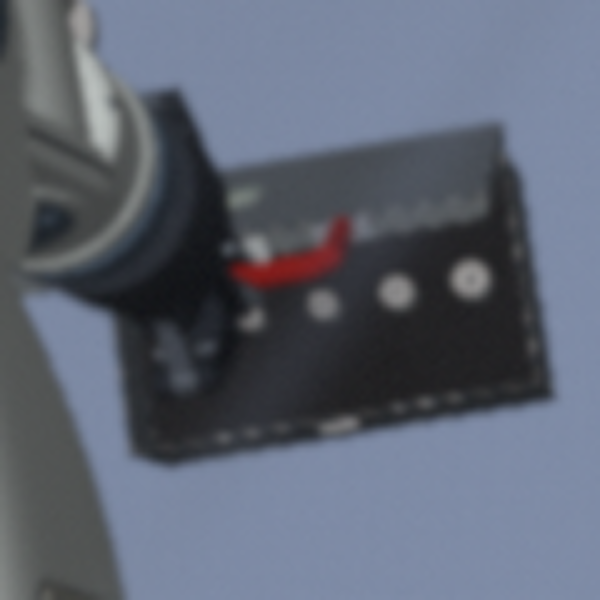

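Run:
```python
from h import *
np.set_printoptions(precision=1,suppress=True)
def red(f):
    hsv=cv2.cvtColor(cv2.imread(f),cv2.COLOR_BGR2HSV);h,s,v=[hsv[...,i] for i in range(3)]
    return ((h<10)|(h>170))&(s>120)&(v>60)
m=red('pics/s13.png');m[:160]=0;m[195:]=0;m[:,:150]=0;m[:,190:]=0
print('scene', [(c,np.nonzero(m[:,c])[0].min(),np.nonzero(m[:,c])[0].max()) for c in range(152,190) if m[:,c].any()])
m=red('pics/t5.png');m[:140]=0;m[175:]=0;m[:,:130]=0;m[:,170:]=0
print('top', [(c,np.nonzero(m[:,c])[0].min(),np.nonzero(m[:,c])[0].max()) for c in range(130,170) if m[:,c].any()])
m0=red('pics/top0.png');m0[:190]=0;m0[215:]=0;m0[:,:135]=0;m0[:,180:]=0
print('top0', [(c,np.nonzero(m0[:,c])[0].min(),np.nonzero(m0[:,c])[0].max()) for c in range(144,174,3) if m0[:,c].any()])
ms=red('pics/scene0.png');ms[:215]=0;ms[245:]=0;ms[:,:170]=0;ms[:,220:]=0
print('scene0', [(c,np.nonzero(ms[:,c])[0].min(),np.nonzero(ms[:,c])[0].max()) for c in range(176,218,2) if ms[:,c].any()])
H=np.array([511+182,219+33.7,64]);u=np.array([.983,.182,0]);z=np.array([0,0,1.]);v=np.array([-.182,.983,0])
for th in (0,57,60,63):
    a=np.radians(th);hh=-185*np.cos(a)+6*np.sin(a);zz=185*np.sin(a)+6*np.cos(a);b=H+u*hh+z*zz
    print(th,[(n,[np.round(proj(n,b+v*k),1) for k in(-38,-20,0,20,38)]) for n in('scene','top')])
```

```text
scene [(154, np.int64(188), np.int64(190)), (155, np.int64(185), np.int64(191)), (156, np.int64(182), np.int64(190)), (157, np.int64(179), np.int64(188)), (158, np.int64(178), np.int64(185)), (159, np.int64(177), np.int64(183)), (160, np.int64(177), np.int64(180)), (161, np.int64(176), np.int64(179)), (162, np.int64(176), np.int64(178)), (163, np.int64(175), np.int64(178)), (164, np.int64(175), np.int64(177)), (165, np.int64(174), np.int64(177)), (166, np.int64(174), np.int64(176)), (167, np.int64(173), np.int64(176)), (168, np.int64(172), np.int64(176)), (169, np.int64(172), np.int64(175)), (178, np.int64(168), np.int64(178)), (179, np.int64(168), np.int64(179)), (180, np.int64(167), np.int64(179)), (181, np.int64(167), np.int64(176)), (182, np.int64(167), np.int64(175)), (183, np.int64(168), np.int64(171)), (184, np.int64(169), np.int64(169))]
top [(136, np.int64(158), np.int64(159)), (137, np.int64(157), np.int64(160)), (138, np.int64(157), np.int64(160)), (139, np.int64(158), np.int64(161)), (140, np.int64(158), np.int64(161)), (141, np.int64(158), np.int64(162)), (142, np.int64(
[... 1992 characters left out ...]
.3, 172.8]), array([176.8, 167.3]), array([179.2, 162.2])]), ('top', [array([160.3, 152.8]), array([161.7, 144.8]), array([163.2, 136. ]), array([164.7, 127.1]), array([166.1, 119.2])])]
60 [('scene', [array([167.4, 180.5]), array([169.6, 175.8]), array([172. , 170.4]), array([174.5, 164.9]), array([176.8, 159.8])]), ('top', [array([156.2, 151.7]), array([157.6, 143.7]), array([159.1, 134.8]), array([160.7, 125.9]), array([162., 118.])])]
63 [('scene', [array([165.4, 178.1]), array([167.5, 173.4]), array([169.9, 168. ]), array([172.3, 162.5]), array([174.6, 157.3])]), ('top', [array([152. , 150.6]), array([153.4, 142.6]), array([154.9, 133.7]), array([156.5, 124.8]), array([157.8, 116.8])])]
```

Comparing bar positions with predictions gives 59.1–59.5° from the scene camera, 58.5° from the top camera, and 59–60.5° from the arm's travel. I'll nudge it up about 0.8°.

```bash
python3 -m handwheel '[{"x":0,"y":0.03,"z":-0.015,"wx":0,"wy":0,"wz":0,"gripper":5},{"x":0,"y":0.06,"z":-0.03,"wx":0,"wy":0,"wz":0,"gripper":5},{"x":0,"y":0.06,"z":-0.03,"wx":0,"wy":0,"wz":0,"gripper":5},{"x":0,"y":0.06,"z":-0.03,"wx":0,"wy":0,"wz":0,"gripper":5},{"x":0,"y":0.06,"z":-0.03,"wx":0,"wy":0,"wz":0,"gripper":5}]'
python3 - <<'E'
from h import *
np.set_printoptions(precision=1,suppress=True)
snap('scene','s14');p=pinpoint('bar_mid','scene')[0]; snap('top','t6');q=pinpoint('bar_mid','top'); print(p,q[:1])
def red(f):
    hsv=cv2.cvtColor(cv2.imread(f),cv2.COLOR_BGR2HSV);h,s,v=[hsv[...,i] for i in range(3)]
    return ((h<10)|(h>170))&(s>120)&(v>60)
from scipy.optimize import minimize_scalar
H=np.array([511+182,219+33.7,64]);u=np.array([.983,.182,0]);z=np.array([0,0,1.]);v=np.array([-.182,.983,0])
def line(n,th):
    a=np.radians(th);b=H+u*(-185*np.cos(a)+6*np.sin(a))+z*(185*np.sin(a)+6*np.cos(a))
    L=np.array([proj(n,b+v*k) for k in range(-50,51,5)]); o=np.argsort(L[:,1]); return L[o,1],L[o,0]
for n,f,c0,c1,r0,r1 in(('scene','s13',162,168,160,195),('scene','s14',162,168,160,195),('top','t5',143,150,140,175),('top','t6',143,150,140,175)):
    m=red(f'pics/{f}.png'); pts=[(c,(np.nonzero(m[r0:r1,c])[0]+r0)) for c in range(c0,c1)]; pts=[(c,(r.min()+r.max())/2) for c,r in pts if len(r)]
    g=lambda th:np.mean([(np.interp(c,*line(n,th))-r)**2 for c,r in pts]); print(f,minimize_scalar(g,bounds=(50,70),method='bounded').x)
cv2.imwrite('pics/v21.png',cv2.resize(cv2.imread('pics/t6.png'),None,fx=1.5,fy=1.5)); s=state();print(s['contact_force'],s['tcp_pos'],s['gripper_width'],s['t'])
E
```

```text
t: 19.12
tcp_pos: [606.5, 236.7, 196.7]
ee_rot: [-2.009, -2.415, 0.001]
contact_force: [-5.6, 0.5, 4.4]
gripper_width: 0.11
{'pixel': [172.9, 170.8], 'conf': 0.64} [{'pixel': [158.8, 136.4], 'conf': 0.62}]
s13 59.04288767865632
s14 59.63380550493824
t5 58.736398375986575
t6 59.52889489369784
[-6.1  0.4  4.5] [606.5 236.7 196.7] 0.11323240263406938 19.325
```

View pics/v21.png

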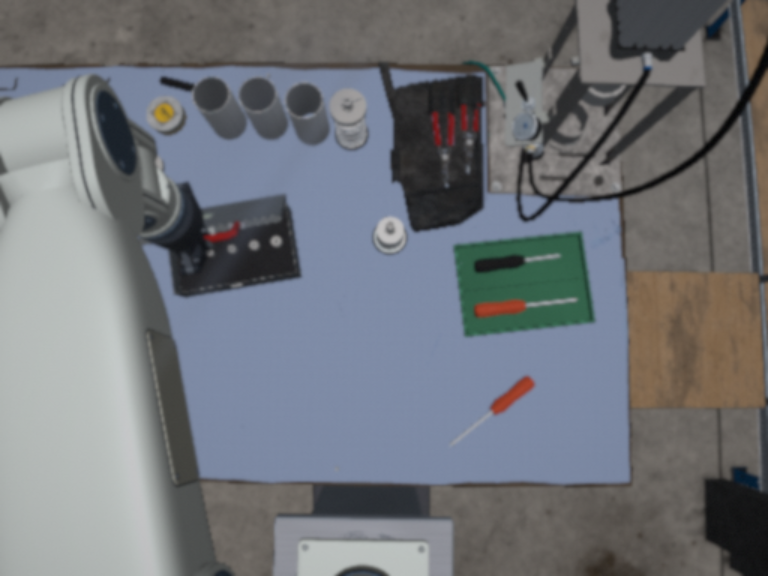

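The top view shows the orange screwdriver in its lane at (308,525), parallel to the black one. The piston stands at (235,390), and the lid is held at (230,220). Both cameras now give about 59.6° and the forces are small, so I'm handing in.

```bash
python3 -c "
from cell import *
print(sign_off())"
```

```text
the job is handed in; nothing more can be done
None
```

The orange screwdriver is lying in the tray's empty lane, and the arm is holding the box lid about 60° open by its red bar. I handed the job in at about 19.3 s of the 58 s allowed.

- **Screwdriver:** The top camera shows it on the lane's centre line to within about 1 mm and parallel to it. Its handle points left, like the black one's. I set it down at about 2 N of contact force.
- **Left alone:** The black screwdriver and the piston look unmoved in the last top picture.
- **Lid angle:** The last pictures put it at 59.6° (scene camera) and 59.5° (top camera). The arm's own travel suggests about 60 to 61°. The bar is gripped with 60 N, and the last wrist force reading was about 8 N.

Some checks disagreed:
- **Fingertip height:** The fingertips sit about 25 mm farther back than the reported TCP and the stated tool dimensions imply. I found this in the camera pictures, confirmed it by creeping down without touching anything, and used the corrected height from then on.
- **Lifting the lid:** The wrist force rose to about 20 N partway up, because the bar followed an arc about 5 mm wider than I had worked out. I widened the path and it dropped to about 6 N.
- **Grip width on the bar:** The gripper reads about 9.5 mm on the 12 mm bar. I did not find out why, but the pictures and the lift show the bar is held.

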